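# Free the staining basket from its lipped hook and hang it on the drip bar

## Task

The steel slide-staining basket hangs by the eye in its handle on the hook with the upturned lip; lift it, tip it back to work the eye off over the lip without forcing it, and hang it by the same eye on the straight bar of the drip stand, over the tray and well in from the bar's free end. Leave it hanging upright, still and let go, and do not disturb the other things on the bench.

Things in the scene. Friction and masses are not known exactly. Their poses are not given: they have to be found in the camera images.
- hook_stand: Fixed stand with a lipped hook; origin: underside centre of its 80 x 130 x 12 mm foot. An 8 mm round steel arm runs level along local -y from a 16 mm post (at local y +50 mm, top 136 mm up, 22 mm collar at the arm); arm axis at local x 0, 124 mm up. At local y -25 mm it bends up into a retaining lip: 26 mm of the same rod, 80 degrees above level, leaning out (-y).
- lip_tip (a point): Centre of the lip's rounded end, hook stand local (0, -29.5, 149.6) mm. The lip is higher than the basket's eye: upright, the eye cannot pass it. Only with the basket's top leaned back towards the post (local +y) by 30 to 50 degrees, the rod kept about mid-eye, can the eye follow the bend and slide up off the lip.
- basket_eye (a point): Centre of the eye in the handle of the loose steel slide basket (140 to 280 g); axes: z up the handle, y through the eye. Eye: 24 mm high (z), 28 mm wide (x), in a plate 8 mm thick, 44 mm wide, from 20 mm below to 22 mm above. Box below: 70 (x) x 40 x 40 mm, underside 96 mm below this point. It hangs at first by the eye's upper edge, this point 8 mm under the arm's axis.
- basket_tab (a point): Middle of the basket's upright flat grip tab, 48 mm above the eye's centre, same axes. The tab is 30 mm wide (x), 8 mm thick (y), its top 26 mm above this point. While the basket is on the hook keep fingertips at or above this point: the lip's top is about 10 mm lower.
- drip_stand: Fixed stand; origin: underside centre of its 80 x 160 mm tray foot (rim 14 mm high). A 12 mm post stands at local y +62 mm, top 186 mm up. From its 24 mm clamp an 8 mm round bar runs level along local -y, at local x 0, to a plain free end at local y -70 mm. The clamp is tight (100 N), its height NOT given: the bar's axis is 130 to 170 mm above the bench; feel or look for it.
- marker_pen: Marker pen, 17 x 135 x 16 mm, lying between the stands; bystander, leave alone. Origin: centre of its underside.
- screwdriver: Small screwdriver, 25 x 167 x 25 mm, lying near the front edge; bystander, leave alone. Origin: centre of its underside.
- ball_pen: Ball pen, 11 x 145 x 9 mm, lying near the front edge; bystander, leave alone. Origin: centre of its underside.
- stain_bottle: Small bottle, 37 mm wide, 82 mm tall, at the back; bystander, leave alone. Origin: centre of its underside.
- beaker: Plastic beaker, 69 mm wide, 76 mm tall, at the back; bystander, leave alone. Origin: centre of its underside.
- amber_bottle: Amber bottle, 63 mm wide, 132 mm tall, at the back right; bystander, leave alone. Origin: centre of its underside.

How it is judged:
By the outcome, as a careful person would: the job done as asked, in the order asked, and still so for the second after the job is handed in, with the robot touching nothing.
It also fails if it takes over 61 s, if anything falls off the work surface, if the arm or the gripper's body presses on something with over 40 N, if the wrist force passes 120 N, or if a joint passes its speed limit or range.

## Robot

A 6-joint arm with a two-finger parallel gripper is mounted at the origin on a cart in front of the work surface, level with it; the furniture and walls round the work are solid. World frame = base frame: x ahead of the robot, y to its left, z up, the work surface at z = 0. Lengths are in m, angles in rad, forces in N, time in s.
With the tool pointing down it reaches from about 0.325 to 1 m from the base axis. Payload 5.1 kg.
Tool frame: the origin (TCP) lies midway between the tips of the shut fingers; the grasp point (between the pads) lies env.tcp_to_grasp behind it (env.tcp_to_grasp is the distance from the TCP to the grasp point, in m); z points along the fingers, y is the line along which they close (so a half turn about z gives the same grasp; the last joint's range is limited). The gripper opens to 85 mm and grips with 20 to 120 N. Pads are 22 mm wide; open, the fingers measure 114 mm over their backs; the gripper's body (76 mm by 85 mm) begins 54 mm behind the grasp point. The pads swing forward as they close: fully open they stand 13 mm farther back than shut.
Start: joints at [1.241, 0.124, 1.65, -0, 1.367, -0.083], TCP at [0.159, 0.63, 0.203] pointing down, gripper open.
Joint ranges: [-2.61, 2.61], [-1.02, 2.33], [0.03, 2.71], [-1.35, 4.49], [0.32, 2.68], [-2.91, 2.91]. Speed limits (rad/s): [2.57, 2.57, 3.14, 3.14, 3.14, 3.14].

## Interface

Orientations are given as a unit quaternion [w, x, y, z].
In Python, from rig import env, camera gives the robot as it stands.
- The arm moves only by the shell command python3 -m creep 'ROWS' [FORCE]. ROWS is JSON, a list of rows, each a list of 5 numbers: the opening, from -1 (shut) to 1 (fully open), then the shift along the world's x, y, z in m, then the turn about the world's z in degrees. A call has exactly 10 rows; each row shifts and turns the commanded pose from where the row before left it; what a row does not reach is not made up. A row lasts 1/10 s, in which the tool goes at most 50 mm and 8.59 degrees, less where a joint would pass 70% of its speed; a pose out of reach is approached as far as the arm can. A call is refused whole if a number of a shift passes 0.05 or a number of a turn 8.59, either way. A call with a gripper value outside its range is refused whole. The fingers move at their own pace and stop on an object; FORCE is the grip in N (left out, the last holds). Time passes only in rows, so rows that do not move let the fingers close, or fill a call up. It gives the time, the measured TCP pose, the force, the opening and the grip force at its end, in the units of the state.
- env.get_state(): the state, without advancing time (a new reading comes with each control period).
- camera(name): name is "side" or "top" or "wrist"; returns a dict with "pixels" (420x560x3 uint8, blue, green, red), "z_map" (420x560 float32, m along the optical axis (not along the pixel's ray), 0 where there is no reading), "intrinsics" (3x3 intrinsics, pixels), "R" (3x3) and "t" (3): a world point X has camera coordinates R X + t. Camera axes: x right, y down, z forward; pixel columns grow to the right and rows downward; lengths in m; the calibration is good to about 2 mm. The wrist camera is an equidistant fisheye: a pixel r from the principal point sees the ray r / f radians off the axis. A picture is of the moment at which its call begins.
- env.finish_job(): hands the job in; it is judged then, once.
The state is a dict: "time_s": time; "qpos": joint angles; "joint_vel": joint speeds; "tau": joint torques, N m; "position": TCP position; "tcp_rot": TCP orientation; "ft_force": force on the tool from outside, world axes, zero at the start; "ft_torque": the same for the moment, N m; "width": finger opening in m; "gripper_force": force on a finger pad.
Only numpy, scipy, OpenCV 4.12 (cv2) and the standard library are available. Lean on these libraries where they do the work, as an engineer would, in place of code of your own. Each camera call takes 0.05 s, during which the arm holds its last target. There are 200 camera calls.

## Working session

There is one attempt and no reset: what is moved stays moved. The work goes in short steps, Python scripts to look and compute and a shell command to move; the robot and the scene stay as the last step left them, time stands still between calls to the robot, and variables do not carry over. Pictures are saved under pics/ and viewed, at most 10 in all, crops included, and the job is handed in when it is done.

```bash
mkdir -p pics; ls
cat > h.py <<'E'
import numpy as np, cv2
from rig import env, camera
def rays(c,uv):
    K=c["intrinsics"];uv=np.atleast_2d(uv).astype(float)
    d=np.c_[(uv[:,0]-K[0,2])/K[0,0],(uv[:,1]-K[1,2])/K[1,1],np.ones(len(uv))]
    return -c["R"].T@c["t"], d@c["R"]
def onz(c,uv,z):
    o,d=rays(c,uv); return o+d*((z-o[2])/d[:,2])[:,None]
def cloud(c):
    z=c["z_map"];v,u=np.indices(z.shape)
    o,d=rays(c,np.c_[u.ravel(),v.ravel()])
    P=o+d*z.ravel()[:,None]; P[z.ravel()==0]=np.nan
    return P.reshape(*z.shape,3)
E
python3 - <<'E'
from h import *
print(env.get_state(), env.tcp_to_grasp)
for n in ("top","side"):
    c=camera(n); cv2.imwrite(f"pics/{n}0.png",c["pixels"]); np.savez(f"{n}0.npz",**c)
    print(n,c["intrinsics"].tolist(),"pos",-c["R"].T@c["t"],"fwd",c["R"][2])
E
```

```text
pics
{'time_s': 0.0, 'qpos': array([ 1.24138605e+00,  1.24546715e-01,  1.65167101e+00, -3.33346935e-06,
        1.36746918e+00, -8.25945742e-02]), 'joint_vel': array([ 0.00194254, -0.00042419, -0.00029203, -0.00021696,  0.00037677,
        0.0022382 ]), 'tau': array([-9.85607148e-04, -4.23608422e+01, -3.65455234e+01, -5.67488132e-05,
        6.97172087e-03,  1.68344707e-05]), 'position': array([0.15861794, 0.62966918, 0.2019279 ]), 'tcp_rot': array([-2.12589988e-04,  1.23094449e-01,  9.92394408e-01, -1.02531736e-03]), 'ft_force': array([-0.34790075, -0.5331646 , -0.98402003]), 'ft_torque': array([-0.00202615,  0.0060702 , -0.02789229]), 'gripper_force': 0.0, 'width': 0.08535078308710659} 0.0187
top [[444.0698396700895, 0.0, 283.21758530862354], [0.0, 444.0698396700895, 206.00811123356652], [0.0, 0.0, 1.0]] pos [0.47472764 0.00590526 0.9781817 ] fwd [ 0.07876846  0.01459445 -0.9967861 ]
side [[379.20504516606826, 0.0, 276.4247025654261], [0.0, 379.20504516606826, 206.5342465997665], [0.0, 0.0, 1.0]] pos [0.49667626 0.74720651 0.67831538] fwd [ 0.04025025 -0.78634654 -0.61647307]
```

View pics/top0.png

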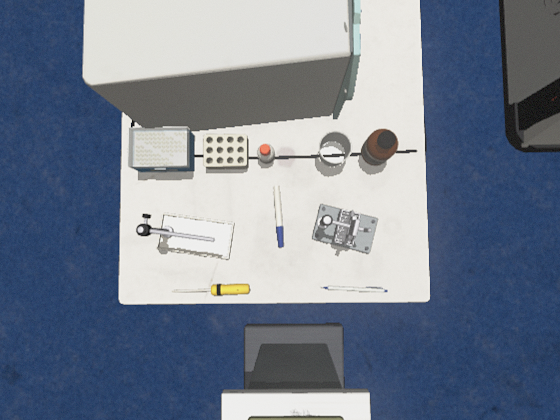

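View pics/side0.png

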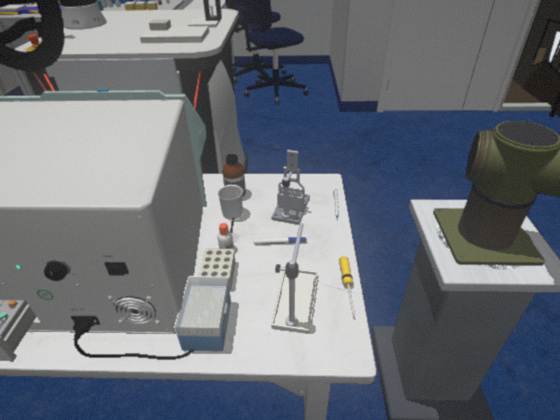

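```bash
cat > m.py <<'E'
from h import *
def load(n): return dict(np.load(n))
def rect(P,lo,hi,box,name):
    x0,x1,y0,y1=box
    m=(P[...,2]>lo)&(P[...,2]<hi)&(P[...,0]>x0)&(P[...,0]<x1)&(P[...,1]>y0)&(P[...,1]<y1)
    Q=P[m]
    if len(Q)<3: print(name,"few",len(Q));return Q
    r=cv2.minAreaRect((Q[:,:2]*1000).astype(np.float32))
    print(name,len(Q),"rect c",np.round(r[0],1),"size",np.round(r[1],1),"ang",round(r[2],1),"mean",np.round(Q.mean(0)*1000,1),"z",np.round(np.percentile(Q[:,2],[5,50,95])*1000,1))
    return Q
def pca(Q):
    a=Q[:,:2]-Q[:,:2].mean(0);w,v=np.linalg.eigh(a.T@a);d=v[:,1];return np.degrees(np.arctan2(d[1],d[0])),a@d
E
python3 - <<'E'
from m import *
t=load("top0.npz");s=load("side0.npz")
for n,c in(("top",t),("side",s)):
    P=cloud(c);print("==",n)
    H=(0.30,0.56,-0.24,-0.03);D=(0.3,0.56,0.09,0.36)
    for lo,hi,k in((.006,.018,"foot"),(.1,.12,"low"),(.12,.15,"rod/post"),(.15,.21,"tab")): rect(P,lo,hi,H,"hook "+k)
    for lo,hi,k in((.004,.02,"tray"),(.125,.14,"a"),(.14,.155,"b"),(.155,.172,"c"),(.125,.175,"bar"),(.178,.2,"posttop")):
        Q=rect(P,lo,hi,D,"drip "+k)
        if k=="bar" and len(Q)>3: a,b=pca(Q);print("  angle",a,b.min(),b.max())
    print("bench z",np.nanmedian(P[(P[...,0]>.3)&(P[...,0]<.5)&(abs(P[...,1])<.1)][:,2]))
for n,c,b in(("top",t,(300,180,100,90)),("side",s,(240,130,110,100))):
    x,y,w,h=b;cv2.imwrite(f"pics/{n}0c.png",cv2.resize(c["pixels"][y:y+h,x:x+w],None,fx=6,fy=6,interpolation=cv2.INTER_CUBIC)[:600,:800])
E
```

```text
== top
hook foot 1407 rect c [ 457.9 -117.2] size [203.9 145.2] ang 5.9 mean [ 482.1 -117.    11. ] z [ 7.3 11.1 14.2]
hook low 29 rect c [497.8 -85.7] size [39.5 59.2] ang 5.2 mean [ 499.7 -103.8  106.8] z [101.7 104.  119.1]
hook rod/post 280 rect c [506.5 -98.1] size [86.1 42.4] ang 60.2 mean [505.4 -91.3 131.5] z [123.4 131.7 141.3]
hook tab 132 rect c [ 493.2 -124.9] size [37.3 29.7] ang 74.8 mean [ 496.8 -112.8  178.8] z [152.3 187.2 190.6]
drip tray 2256 rect c [459.4 217.3] size [198.7 246.3] ang 0.1 mean [474.9 206.    8.5] z [ 4.3  6.7 17.4]
drip a few 2
drip b few 1
drip c 374 rect c [501.4 211.5] size [136.4  40.7] ang 84.9 mean [492.8 219.7 165.9] z [162.7 165.8 170.3]
drip bar 431 rect c [485.9 216.7] size [140.7  40.6] ang 69.6 mean [493.2 226.7 166.7] z [162.7 166.2 174. ]
  angle 77.12365801101053 -0.08320205138960428 0.057537575759925
drip posttop 39 rect c [497.1 273.9] size [10.4 10.8] ang 89.4 mean [497.3 273.5 184.2] z [180.1 184.1 187.9]
bench z -0.0005725100761823088
== side
hook foot 460 rect c [ 449.6 -100. ] size [225.2 122.6] ang 20.4 mean [480.6 -86.   11
[... 385 characters left out ...]
.8] size [192.  252.7] ang 3.0 mean [476.7 223.8   9. ] z [ 5.   7.3 16. ]
drip a 32 rect c [496.7 281.5] size [4.7 9.6] ang 83.5 mean [496.7 281.7 132.8] z [126.3 132.7 139.7]
drip b 19 rect c [496.9 284. ] size [ 8.4 19.9] ang 84.1 mean [496.9 283.1 147.2] z [141.7 145.2 154.8]
drip c 298 rect c [484.8 221.5] size [139.2  41.2] ang 69.4 mean [494.7 242.2 166.1] z [158.2 167.  170.7]
drip bar 377 rect c [484.8 221.5] size [139.2  41.2] ang 69.4 mean [495.6 250.6 162.9] z [133.6 166.7 172.9]
  angle 78.10750978946773 -0.1026144268952924 0.0389156527709275
drip posttop 39 rect c [496.7 278.2] size [ 8.9 10.1] ang 0.1 mean [496.6 279.4 184.7] z [179.2 185.6 187.9]
bench z 0.0004261265300146144
```

View pics/top0c.png

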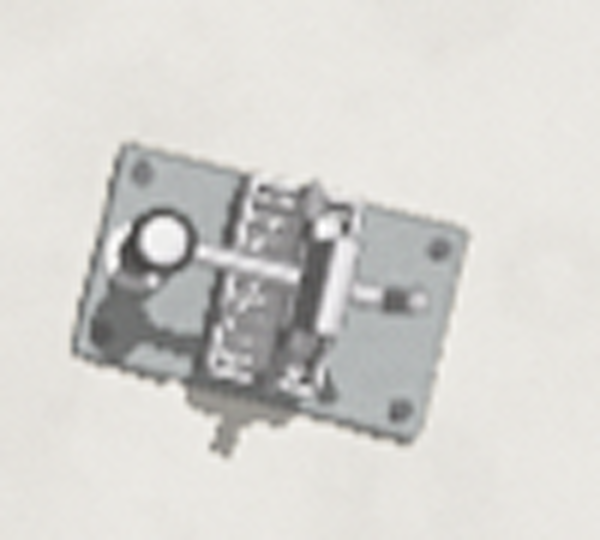

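Run:
```python
from m import *
t=load("top0.npz");s=load("side0.npz")
post=onz(t,[[327.2,220]],.136)[0];lip=onz(t,[[369.7,230]],.152)[0];tab=onz(t,[[355.8,227.5]],.19)[0]
print("post",post,"lip",lip,"tab",tab)
d=(post-lip)[:2];print("len (79.5)",np.linalg.norm(d),"yaw of local y",np.degrees(np.arctan2(d[1],d[0])))
# foot outline by grey mask -> corners at z=.012 : from crop corners
cor=np.array([[125,143],[470,235],[413,445],[73,352]])/6+[300,180]
F=onz(t,cor,.012);print("foot c",F.mean(0),"sides",np.linalg.norm(F-np.roll(F,-1,0),axis=1));e=F[0]-F[1]+F[3]-F[2];print("yaw y",np.degrees(np.arctan2(e[1],e[0])))
for n,c in(("top",t),("side",s)):
    P=cloud(c)
    Q=rect(P,.15,.18,(.44,.53,.13,.235),n+" bar"); 
    if len(Q)>3:
        a,b=pca(Q);print("ang",a,"ext",b.min(),b.max(),"end",Q[Q[:,1].argmin()])
    Q=rect(P,.16,.20,(.46,.53,-.15,-.085),n+" tab")
    if len(Q)>3: print(pca(Q[Q[:,2]>.18])[0],"top z",np.percentile(Q[:,2],[50,80,95]))
    m=(P[...,2]>.15)&(P[...,2]<.18)&(P[...,0]>.44)&(P[...,0]<.53)&(P[...,1]>.13)&(P[...,1]<.235)
    for y in np.arange(.13,.24,.015):
        q=P[m&(P[...,1]>y)&(P[...,1]<y+.015)]
        if len(q):print(n,round(y,3),len(q),q.mean(0).round(4),q[:,2].max().round(4))
x,y,w,h=110,190,133,100;cv2.imwrite("pics/top0d.png",cv2.resize(t["pixels"][y:y+h,x:x+w],None,fx=6,fy=6,interpolation=cv2.INTER_CUBIC))
```

```text
post [ 0.51376279 -0.06485466  0.136     ] lip [ 0.49365227 -0.14182132  0.152     ] tab [ 0.49744963 -0.11061477  0.19      ]
len (79.5) 0.07955061729050798 yaw of local y 75.35664591573959
foot c [ 0.49981107 -0.113464    0.012     ] sides [0.12887848 0.07862178 0.12648116 0.0781701 ]
yaw y 74.24342312975618
top bar 215 rect c [484.8 190. ] size [91.   7.8] ang 81.4 mean [484.8 189.8 165.8] z [163.3 165.8 168.7]
ang 81.35770179821952 ext -0.045345142781479185 0.045656939864878905 end [0.47797489 0.14513185 0.16500499]
top tab 107 rect c [ 497.  -110.8] size [ 8.3 29.6] ang 77.1 mean [ 497.2 -110.   184.6] z [167.2 188.1 190.7]
166.18170974335538 top z [0.18812382 0.18964725 0.19074095]
top 0.145 35 [0.4792 0.1524 0.166 ] 0.1692
top 0.16 38 [0.4814 0.1675 0.1657] 0.1701
top 0.175 35 [0.4837 0.1827 0.166 ] 0.1693
top 0.19 35 [0.4859 0.1972 0.1659] 0.1691
top 0.205 36 [0.4881 0.2121 0.1656] 0.1697
top 0.22 36 [0.4905 0.2271 0.1656] 0.1717
side bar 120 rect c [483.5 192. ] size [86.1  7.9] ang 81.5 mean [483.4 194.2 167.2] z [164.6 167.4 169.1]
ang 81.52357894247695 ext -0.04511595930965162 0.04094387646305276 end [0.47938415 0.14915395 0.16635643]
side tab 125 rect c [ 495.7 -106.5] size [11.6 28.6] ang 69.2 mean [ 496.3 -105.5  177. ] z [161.8 177.3 190.4]
165.58868989174934 top z [0.17733132 0.18660806 0.19035815]
side 0.145 13 [0.4781 0.155  0.1672] 0.1685
side 0.16 19 [0.4792 0.1676 0.1672] 0.1699
side 0.175 21 [0.4817 0.1823 0.167 ] 0.1696
side 0.19 21 [0.4841 0.1978 0.1675] 0.1691
side 0.205 22 [0.486  0.2124 0.1672] 0.169
side 0.22 24 [0.4883 0.2268 0.167 ] 0.1698
```

View pics/top0d.png

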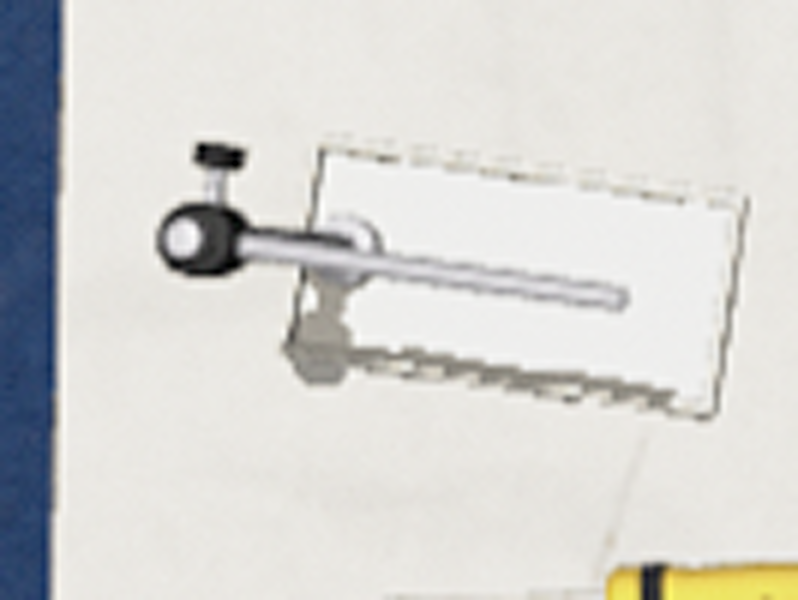

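```bash
python3 -m creep '[[1,0,0,0.05,0],[1,0,0,0.05,0],[1,0.0188,-0.0411,0,-5],[1,0.0188,-0.0411,0,-5],[1,0.0188,-0.0411,0,-5],[1,0.0188,-0.0411,0,-5],[1,0.0188,-0.0411,0,-5],[1,0.0188,-0.0411,0,-5],[1,0.0188,-0.0411,0,-5],[1,0.0188,-0.0411,0,-5]]' 40
python3 -m creep '[[1,0.0188,-0.0411,0,-5],[1,0.0188,-0.0411,0,-5],[1,0.0188,-0.0411,0,-5],[1,0.0188,-0.0411,0,-5],[1,0.0188,-0.0411,0,-5],[1,0.0188,-0.0411,0,-5],[1,0.0188,-0.0411,0,-5],[1,0.0188,-0.0411,0,-5],[1,0.0188,-0.0411,0,-5],[1,0.0188,-0.0411,0,-5]]'
python3 - <<'E'
from h import *
from scipy.spatial.transform import Rotation as R
s=env.get_state();q=s["tcp_rot"];m=R.from_quat(q,scalar_first=True).as_matrix()
print(s["position"],np.degrees(np.arctan2(m[1,1],m[0,1])),s["qpos"])
E
```

```text
time_s: 1.1
position: [0.3093, 0.2997, 0.3028]
tcp_rot: [0.0, 0.456, 0.89, -0.0]
ft_force: [0.0, 0.6, -1.0]
width: 0.0854
gripper_force: 0.0
time_s: 2.1
position: [0.4974, -0.1114, 0.3027]
tcp_rot: [-0.0, 0.79, 0.613, -0.0]
ft_force: [1.4, 0.9, 0.6]
width: 0.0854
gripper_force: 0.0
[ 0.49740179 -0.11140153  0.30274715] -14.380336036360633 [-3.25800935e-01 -2.33979711e-01  1.82848980e+00  2.01054410e-04
  1.54754764e+00 -7.48213911e-02]
```

```bash
python3 -m creep '[[1,0,0,-0.03,0],[1,0,0,-0.03,0],[1,0,0,-0.03,0],[1,0,0,-0.03,0],[1,0,0,-0.012,0],[1,0,0,-0.01,-0.3],[-1,0,0,0,0],[-1,0,0,0,0],[-1,0,0,0,0],[-1,0,0,0,0]]' 20
python3 -m creep '[[-1,0,0,0,0],[-1,0,0,0,0],[-1,0,0,0,0],[-1,0,0,0,0],[-1,0,0,0,0],[-1,0,0,0,0],[-1,0,0,0,0],[-1,0,0,0,0],[-1,0,0,0,0],[-1,0,0,0,0]]' 20
python3 - <<'E'
from h import *
s=camera("side");w=camera("wrist")
a=s["pixels"][110:250,220:380];cv2.imwrite("pics/s1.png",np.hstack([cv2.resize(a,(480,420),interpolation=cv2.INTER_CUBIC),cv2.resize(w["pixels"],None,fx=.55,fy=1)[:,:308]]))
E
```

```text
time_s: 3.1
position: [0.498, -0.1098, 0.1627]
tcp_rot: [0.001, 0.79, 0.613, 0.001]
ft_force: [0.6, -0.1, 0.9]
width: 0.0279
gripper_force: 0.0
time_s: 4.1
position: [0.498, -0.1098, 0.1624]
tcp_rot: [0.001, 0.79, 0.613, 0.001]
ft_force: [0.7, -0.1, 5.5]
width: -0.0002
gripper_force: 2.7
```

View pics/s1.png

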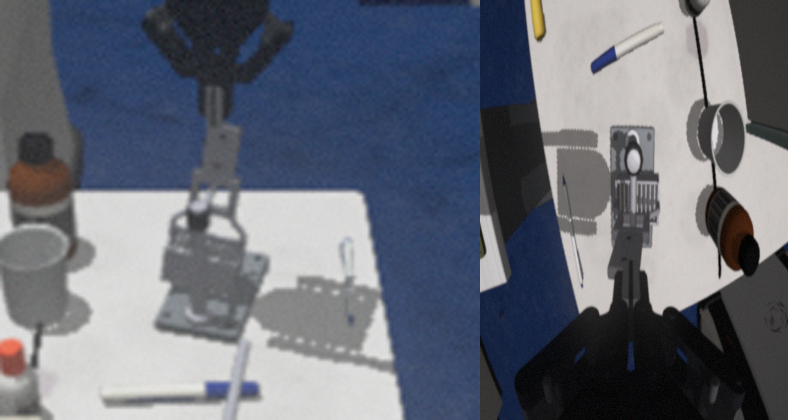

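Run:
```python
from h import *
s=camera("side");w=camera("wrist");np.savez("s1.npz",**s)
a=s["pixels"][130:215,265:315];b=w["pixels"][180:340,210:330]
cv2.imwrite("pics/s2.png",np.hstack([cv2.resize(a,(350,595),interpolation=cv2.INTER_CUBIC),cv2.resize(b,(446,595),interpolation=cv2.INTER_CUBIC)]))
P=cloud(s);m=(P[...,2]>.14)&(P[...,2]<.25)&(P[...,0]>.45)&(P[...,0]<.55)&(P[...,1]>-.16)&(P[...,1]<-.05)
g=s["pixels"].astype(int).sum(2)
for zl in np.arange(.14,.22,.01):
    q=m&(P[...,2]>zl)&(P[...,2]<zl+.01)
    if q.sum():
        Q=P[q];print(zl.round(2),q.sum(),Q.min(0).round(3),Q.max(0).round(3),Q.mean(0).round(3),g[q].mean())
```

```text
0.14 40 [ 0.48  -0.114  0.141] [ 0.515 -0.1    0.15 ] [ 0.497 -0.106  0.145] 278.675
0.15 36 [ 0.481 -0.111  0.15 ] [ 0.509 -0.1    0.16 ] [ 0.494 -0.105  0.155] 277.75
0.16 39 [ 0.478 -0.108  0.16 ] [ 0.507 -0.099  0.17 ] [ 0.493 -0.104  0.165] 277.7435897435897
0.17 37 [ 0.478 -0.112  0.171] [ 0.507 -0.099  0.18 ] [ 0.492 -0.104  0.175] 272.7027027027027
0.18 43 [ 0.476 -0.11   0.18 ] [ 0.504 -0.098  0.189] [ 0.489 -0.104  0.185] 278.6279069767442
0.19 17 [ 0.486 -0.107  0.19 ] [ 0.509 -0.096  0.2  ] [ 0.498 -0.101  0.196] 230.0
0.2 39 [ 0.484 -0.109  0.2  ] [ 0.512 -0.096  0.21 ] [ 0.498 -0.101  0.205] 195.94871794871796
0.21 44 [ 0.484 -0.11   0.21 ] [ 0.512 -0.094  0.22 ] [ 0.497 -0.101  0.215] 185.54545454545453
```

View pics/s2.png

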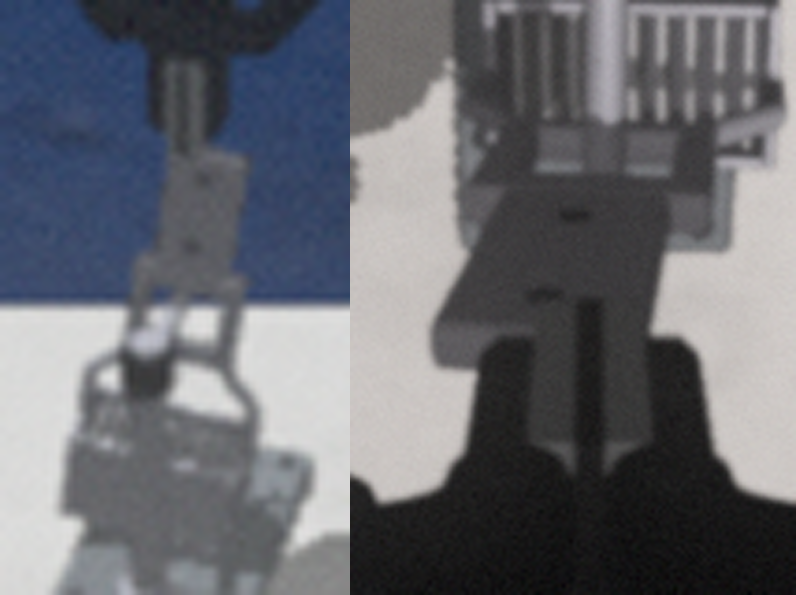

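Run:
```python
from h import *
s=dict(np.load("s1.npz"))
for p in([.498,-.1098,.1624],[.498,-.1098,.175],[.498,-.1098,.19],[.498,-.099,.19]):
    q=s["R"]@p+s["t"];u=(s["intrinsics"]@q/q[2])[:2];print(p,u,"crop",(u-[265,130])*7)
w=camera("wrist");z=w["z_map"];K=w["intrinsics"];print(K[0],-w["R"].T@w["t"],w["R"][2])
f=K[0,0]
for cx,cy in((480,345),(550,250),(600,200),(560,320),(620,320),(550,400),(630,400),(590,400)):
    u=(cx-350)/3.72+210;v=cy/3.72+180;r=np.hypot(u-K[0,2],v-K[1,2]);th=r/f
    zz=z[int(round(v)),int(round(u))]
    d=np.array([np.sin(th)*(u-K[0,2])/r,np.sin(th)*(v-K[1,2])/r,np.cos(th)]);d/=d[2]
    print((cx,cy),zz,w["R"].T@(d*zz-w["t"]))
```

```text
[0.498, -0.1098, 0.1624] [291.35970089 159.67090361] crop [184.51790621 207.69632524]
[0.498, -0.1098, 0.175] [291.37053544 155.48024113] crop [184.5937481  178.36168793]
[0.498, -0.1098, 0.19] [291.38365881 150.40429574] crop [184.68561167 142.83007017]
[0.498, -0.099, 0.19] [291.37162598 152.52494073] crop [184.60138183 157.67458513]
[325.1922621    0.         273.96607524] [ 0.51752645 -0.03205532  0.33514071] [-0.075187   -0.30408408 -0.94967352]
(480, 345) 0.16218744 [ 0.48390139 -0.10564988  0.19058541]
(550, 250) 0.18560848 [ 0.49321118 -0.10522741  0.16505087]
(600, 200) 0.20298012 [ 0.50109745 -0.10639435  0.14650793]
(560, 320) 0.14732733 [ 0.4973313  -0.09842141  0.2028552 ]
(620, 320) 0.14765647 [ 0.50444435 -0.10041189  0.20258282]
(550, 400) 0.12782317 [ 0.49684693 -0.09745232  0.223121  ]
(630, 400) 0.12982908 [ 0.50499017 -0.10065851  0.2213907 ]
(590, 400) 0.12804164 [ 0.5009896  -0.09862868  0.22293964]
```

```bash
python3 -m creep '[[-1,0,0,0.02,0],[-1,0,0,0.02,0],[-1,0,0,0.01,0],[-1,0,0,0,0],[-1,0,0,0,0],[-1,0,0,0,0],[-1,0,0,0,0],[-1,0,0,0,0],[-1,0,0,0,0],[-1,0,0,0,0]]' 20
cat >> h.py <<'E'
def wcloud(w):
    z=w["z_map"];K=w["intrinsics"];f=K[0,0];v,u=np.indices(z.shape);a=u-K[0,2];b=v-K[1,2];r=np.hypot(a,b)+1e-9;th=r/f
    d=np.stack([np.sin(th)*a/r,np.sin(th)*b/r,np.cos(th)],-1);d/=d[...,2:]
    P=(d*z[...,None]-w["t"])@w["R"];P[z==0]=np.nan;return P
E
python3 - <<'E'
from h import *
w=camera("wrist");P=wcloud(w);s=camera("side");S=cloud(s);np.savez("s3.npz",**s);np.savez("w3.npz",**w)
for n,X in(("wrist",P),("side",S)):
  for zl in np.arange(.15,.31,.01):
    m=(X[...,2]>zl)&(X[...,2]<=zl+.01)&(abs(X[...,0]-.498)<.04)&(abs(X[...,1]+.11)<.03)
    if m.sum(): Q=X[m];print(n,zl.round(2),m.sum(),np.percentile(Q,5,0).round(3),np.percentile(Q,95,0).round(3))
print(env.get_state()["position"],env.get_state()["qpos"])
b=w["pixels"][180:340,210:330];a=s["pixels"][110:215,255:325]
cv2.imwrite("pics/s3.png",np.hstack([cv2.resize(a,(350,525),interpolation=cv2.INTER_CUBIC),cv2.resize(b,(394,525),interpolation=cv2.INTER_CUBIC)]))
E
```

```text
time_s: 5.35
position: [0.4972, -0.1095, 0.2111]
tcp_rot: [-0.0, 0.79, 0.613, -0.0]
ft_force: [0.3, 0.7, -0.4]
width: 0.0002
gripper_force: 0.0
wrist 0.15 231 [ 0.487 -0.139  0.15 ] [ 0.512 -0.104  0.159]
wrist 0.16 195 [ 0.488 -0.11   0.161] [ 0.513 -0.104  0.17 ]
wrist 0.17 210 [ 0.488 -0.11   0.171] [ 0.514 -0.104  0.18 ]
wrist 0.18 261 [ 0.489 -0.111  0.181] [ 0.514 -0.104  0.19 ]
wrist 0.19 496 [ 0.489 -0.115  0.191] [ 0.513 -0.106  0.193]
wrist 0.24 171 [ 0.488 -0.105  0.245] [ 0.508 -0.098  0.25 ]
wrist 0.25 606 [ 0.487 -0.106  0.25 ] [ 0.511 -0.098  0.259]
wrist 0.26 766 [ 0.487 -0.106  0.261] [ 0.511 -0.098  0.27 ]
wrist 0.27 906 [ 0.49  -0.117  0.271] [ 0.508 -0.098  0.279]
wrist 0.28 1766 [ 0.478 -0.114  0.282] [ 0.521 -0.093  0.29 ]
wrist 0.29 5389 [ 0.466 -0.124  0.291] [ 0.53  -0.09   0.299]
wrist 0.3 3879 [ 0.461 -0.125  0.3  ] [ 0.535 -0.088  0.31 ]
side 0.15 38 [ 0.486 -0.109  0.151] [ 0.512 -0.102  0.159]
side 0.16 34 [ 0.486 -0.11   0.161] [ 0.512 -0.101  0.169]
side 0.17 37 [ 0.486 -0.109  0.171] [ 0.512 -0.103  0.18 ]
side 0.18 38 [ 0.486 -0.111  0.18 ] [ 0.512 -0.103  0.189]
side 0.19 15 [ 0.488 -0.111  0.19 ] [ 0.51  -0.104  0.192]
side 0.24 25 [ 0.487 -0.104  0.242] [ 0.506 -0.096  0.25 ]
side 0.25 43 [ 0.482 -0.108  0.251] [ 0.509 -0.097  0.259]
side 0.26 46 [ 0.482 -0.109  0.261] [ 0.508 -0.096  0.27 ]
side 0.27 43 [ 0.485 -0.107  0.271] [ 0.509 -0.097  0.279]
side 0.28 85 [ 0.473 -0.111  0.281] [ 0.523 -0.091  0.29 ]
side 0.29 144 [ 0.466 -0.123  0.291] [ 0.53  -0.088  0.3  ]
side 0.3 108 [ 0.461 -0.125  0.301] [ 0.535 -0.087  0.31 ]
[ 0.49722693 -0.10950693  0.21121235] [-3.22248822e-01 -1.98425640e-01  1.94994855e+00  6.21660033e-06
  1.39007064e+00 -7.02182066e-02]
```

View pics/s3.png

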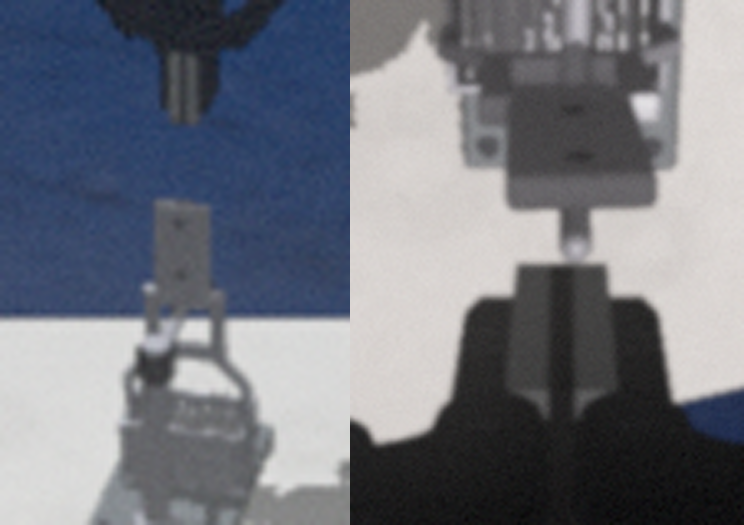

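```bash
python3 -m creep '[[1,0.002,-0.001,0,0],[1,0,0,0,0],[1,0,0,0,0],[1,0,0,0,0],[1,0,0,0,0],[1,0,0,-0.03,0],[1,0,0,-0.03,0],[1,0,0,-0.015,0],[1,0,0,-0.009,0],[-1,0,0,0,0]]' 20
python3 -m creep '[[-1,0,0,0,0],[-1,0,0,0,0],[-1,0,0,0,0],[-1,0,0,0,0],[-1,0,0,0,0],[-1,0,0,0,0],[-1,0,0,0,0],[-1,0,0,0,0],[-1,0,0,0,0],[-1,0,0,0,0]]' 20
```

```text
time_s: 6.45
position: [0.4987, -0.1103, 0.1263]
tcp_rot: [-0.001, 0.79, 0.613, -0.001]
ft_force: [0.8, -0.5, -1.1]
width: 0.0733
gripper_force: 0.0
time_s: 7.45
position: [0.5, -0.1108, 0.1286]
tcp_rot: [0.001, 0.79, 0.613, 0.001]
ft_force: [-1.9, 0.4, 5.8]
width: 0.0295
gripper_force: 21.4
```

```bash
python3 -m creep '[[-1,0,0,0.004,0],[-1,0,0,0.004,0],[-1,0,0,0,0],[-1,0.0015,0.0058,0,0],[-1,0.0015,0.0058,0,0],[-1,0.0015,0.0058,0,0],[-1,0,0,0,0],[-1,0.0008,0.0029,0,0],[-1,0,0,0,0],[-1,0,0,0,0]]' 20
python3 -m creep '[[-1,0.0008,0.0029,0,0],[-1,0.0008,0.0029,0,0],[-1,0.0008,0.0029,0,0],[-1,0.0008,0.0029,0,0],[-1,0.0008,0.0029,0,0],[-1,0.0008,0.0029,0,0],[-1,0,0,0,0],[-1,0,0,0,0],[-1,0,0,0,0],[-1,0,0,0,0]]' 20
cat > look.py <<'E'
from h import *
import sys
o=np.array([.5005,-.1133]);u=np.array([.254,.967]);x=np.array([.967,-.254])
w=camera("wrist");P=wcloud(w);np.savez(sys.argv[1]+".npz",**w)
L=np.stack([(P[...,:2]-o)@x,(P[...,:2]-o)@u,P[...,2]],-1)*1000;np.save(sys.argv[1]+"L.npy",L)
g=env.get_state()["position"];print("tcp local",((g[:2]-o)@x*1000).round(1),((g[:2]-o)@u*1000).round(1),(g[2]*1000).round(1))
s=camera("side");np.savez(sys.argv[1]+"s.npz",**s)
S=cloud(s);M=np.stack([(S[...,:2]-o)@x,(S[...,:2]-o)@u,S[...,2]],-1)*1000
for n,A in(("wrist",L),("side",M)):
  for zl in range(60,215,10):
    m=(abs(A[...,0])<13)&(A[...,1]>-80)&(A[...,1]<100)&(A[...,2]>zl)&(A[...,2]<zl+10)
    if m.sum()>2: print(n,zl,m.sum(),"y pct",np.percentile(A[m][:,1],[2,25,50,75,98]).round(1))
E
python3 look.py a1
```

```text
time_s: 8.45
position: [0.5045, -0.0902, 0.1352]
tcp_rot: [-0.0, 0.79, 0.613, -0.0]
ft_force: [0.4, 0.5, -3.0]
width: 0.0295
gripper_force: 20.7
time_s: 9.45
position: [0.5094, -0.0728, 0.1352]
tcp_rot: [-0.0, 0.79, 0.613, 0.0]
ft_force: [-0.8, -1.3, -2.8]
width: 0.0297
gripper_force: 20.4
tcp local -1.7 41.5 135.2
wrist 60 112 y pct [38.  42.7 54.6 58.5 59.4]
wrist 70 92 y pct [ 5.7 53.5 57.6 58.8 59.3]
wrist 80 72 y pct [53.3 56.7 58.2 58.8 59.2]
wrist 90 92 y pct [52.3 56.7 58.4 58.9 59.5]
wrist 100 97 y pct [33.3 56.5 58.4 58.8 59.5]
wrist 110 289 y pct [27.  28.7 30.7 32.8 59.1]
wrist 120 356 y pct [-21.7 -13.1  38.3  60.9  62.2]
wrist 130 1275 y pct [-23.   45.3  51.8  56.8  61.5]
wrist 140 416 y pct [-26.3 -22.9  38.4  38.9  39.6]
wrist 150 426 y pct [-28.6 -24.4  39.9  40.4  41.1]
wrist 160 342 y pct [40.8 41.7 42.1 42.4 42.9]
wrist 170 452 y pct [42.5 43.  43.4 43.7 44.2]
wrist 180 514 y pct [43.7 44.3 44.7 45.3 45.9]
wrist 190 1411 y pct [39.7 42.5 45.  45.9 46.7]
wrist 200 13 y pct [31.1 45.  48.9 50.9 52. ]
side 60 43 y pct [ 4.   9.2 43.8 56.5 60.7]
side 70 21 y pct [ 8.5 54.9 57.7 59.  62. ]
side 80 20 y pct [54.7 56.1 58.6 59.8 60.7]
side 90 19 y pct [54.6 56.9 58.4 59.4 61.3]
side 100 25 y pct [32.  55.1 57.4 59.6 61.4]
side 110 17 y pct [31.  55.5 59.6 61.  63.3]
side 120 37 y pct [27.2 37.8 58.8 61.1 63.2]
side 130 53 y pct [33.6 40.3 53.  58.  63.6]
side 140 29 y pct [37.9 39.3 40.  40.9 42.2]
side 150 28 y pct [39.4 40.5 41.3 42.1 43.3]
side 160 31 y pct [39.4 42.  42.7 44.2 50.7]
side 170 34 y pct [41.9 43.6 44.5 45.5 52.6]
side 180 37 y pct [42.3 45.1 45.9 46.4 53. ]
side 190 43 y pct [36.2 43.3 45.4 47.3 54. ]
side 200 4 y pct [42.4 44.7 48.8 52.6 53.7]
side 210 4 y pct [32.7 35.3 43.5 50.9 51.2]
```

```bash
python3 -m creep '[[-1,0.0008,0.003,-0.001,0],[-1,0.0008,0.003,-0.001,0],[-1,0.0008,0.003,-0.001,0],[-1,0.0008,0.003,-0.001,0],[-1,0,0,0,0],[-1,0.0006,0.0024,-0.0015,0],[-1,0.0006,0.0024,-0.0015,0],[-1,0.0006,0.0024,-0.0015,0],[-1,0,0,0,0],[-1,0,0,0,0]]' 20
python3 look.py a2 | egrep 'tcp|wrist 1[1-9]|side 1[4-9]'
```

```text
time_s: 10.55
position: [0.5153, -0.0534, 0.1292]
tcp_rot: [0.001, 0.79, 0.613, 0.001]
ft_force: [-4.0, -2.2, 9.6]
width: 0.0294
gripper_force: 22.5
tcp local -1.0 61.6 129.2
wrist 110 118 y pct [30.1 31.3 32.  58.3 61.2]
wrist 120 540 y pct [-21.   -6.3   7.8  60.1  62.2]
wrist 130 1212 y pct [-23.2  45.1  52.   57.1  61.6]
wrist 140 151 y pct [-23.5  45.2  46.9  48.6  49.5]
wrist 150 137 y pct [49.8 51.  52.3 53.2 54. ]
wrist 160 147 y pct [54.2 55.3 56.3 57.5 58.5]
wrist 170 153 y pct [58.9 60.1 61.4 62.3 63.2]
wrist 180 304 y pct [63.3 64.7 65.7 66.8 67.5]
wrist 190 1125 y pct [60.5 63.  64.7 66.3 67.6]
side 140 18 y pct [46.  46.9 48.6 49.8 51.5]
side 150 24 y pct [50.8 52.  53.3 54.7 60.1]
side 160 24 y pct [55.1 56.7 57.4 58.8 63.6]
side 170 25 y pct [60.7 62.  62.5 63.6 71.5]
side 180 34 y pct [59.2 65.2 66.6 68.1 71.9]
side 190 25 y pct [52.6 63.1 65.1 69.3 71.4]
```

```bash
python3 -m creep '[[-1,0.0005,0.002,-0.0015,0],[-1,0.0005,0.002,-0.0015,0],[-1,0.0005,0.002,-0.0015,0],[-1,0.0004,0.0015,-0.0015,0],[-1,0,0,0,0],[-1,0,0,0,0],[-1,0,0,0,0],[-1,0,0,0,0],[-1,0,0,0,0],[-1,0,0,0,0]]' 20
python3 look.py a3 | egrep 'tcp|wrist 1[1-9]|side 1[4-9]'
```

```text
time_s: 11.65
position: [0.5175, -0.0454, 0.1236]
tcp_rot: [0.0, 0.79, 0.613, 0.001]
ft_force: [-4.1, -0.0, 10.6]
width: 0.0298
gripper_force: 23.2
tcp local -0.8 70.0 123.6
wrist 110 50 y pct [55.4 58.  58.6 59.3 61.2]
wrist 120 677 y pct [-21.1  -2.2  16.9  59.2  62.1]
wrist 130 1061 y pct [-15.4  48.9  53.8  57.9  61.6]
wrist 170 9 y pct [72.4 72.9 73.6 73.7 73.9]
wrist 180 1213 y pct [70.1 72.6 74.2 75.7 76.8]
wrist 190 13 y pct [71.5 71.8 72.5 72.9 74.2]
side 140 14 y pct [47.3 50.4 51.8 53.2 55.4]
side 150 19 y pct [54.7 56.7 58.6 60.  81.4]
side 160 19 y pct [61.7 63.5 65.5 70.  79.9]
side 170 25 y pct [69.2 70.2 73.  74.3 80.4]
side 180 39 y pct [62.4 73.8 75.5 77.1 78.6]
```

```bash
python3 -m creep '[[-1,0.0004,0.0015,-0.002,0],[-1,0.0004,0.0015,-0.002,0],[-1,0,0,0,0],[-1,0,0,0,0],[-1,0,0,0,0],[-1,0,0,0,0],[-1,0,0,0,0],[-1,0,0,0,0],[-1,0,0,0,0],[-1,0,0,0,0]]' 20
python3 look.py a4 | egrep 'tcp|wrist 1[1-9]|side 1[4-9]'
python3 - <<'E'
import numpy as np
L=np.load("a4L.npy");m=(abs(L[...,0])<14)&(L[...,1]>60)&(L[...,1]<85)&(L[...,2]>165)&(L[...,2]<195)
A=L[m];i=np.argsort(A[:,1]);
for a in np.array_split(A[i],8):print(len(a),a[:,1].mean().round(1),np.percentile(a[:,2],[10,50,90]).round(1))
E
```

```text
time_s: 12.75
position: [0.5187, -0.042, 0.1199]
tcp_rot: [0.0, 0.79, 0.613, 0.002]
ft_force: [-4.0, 0.8, 10.4]
width: 0.0296
gripper_force: 23.5
tcp local -0.6 73.5 119.9
wrist 110 78 y pct [19.2 56.9 58.3 58.9 61.2]
wrist 120 705 y pct [-13.    4.5  20.4  59.   62.3]
wrist 130 774 y pct [-8.9 53.4 56.5 59.  62.1]
wrist 140 51 y pct [36.2 39.3 40.8 42.6 43.8]
wrist 150 71 y pct [44.2 47.  49.7 51.4 52.9]
wrist 160 84 y pct [53.4 55.1 57.4 59.5 61.2]
wrist 170 99 y pct [61.5 63.6 65.6 67.9 70.2]
wrist 180 1326 y pct [71.2 76.7 78.5 80.  81.3]
side 140 9 y pct [48.9 50.5 52.2 53.8 55.4]
side 150 17 y pct [57.3 59.1 63.1 72.7 81.7]
side 160 19 y pct [66.2 68.2 71.3 72.1 79.6]
side 170 19 y pct [75.4 76.5 78.7 80.2 81. ]
side 180 28 y pct [73.6 78.  79.5 80.8 84.8]
195 67.7 [170.3 178.7 184.9]
195 75.5 [185.3 185.9 186.5]
195 76.8 [185.  185.8 186.6]
195 77.8 [184.3 185.2 186.2]
195 78.7 [183.4 184.6 185.7]
195 79.5 [182.5 183.8 184.9]
195 80.3 [180.8 182.8 184.1]
195 81.1 [181.1 182.5 184.1]
```

```bash
python3 -m creep '[[-1,0,0,0,0],[-1,0,0,0,0],[-1,0,0,0,0],[-1,0,0,0,0],[-1,-0.0006,-0.0024,0,0],[-1,-0.0006,-0.0024,0,0],[-1,0,0,0,0],[-1,0,0,0,0],[-1,0,0,0,0],[-1,0,0,0,0]]' 90
cat > fit.py <<'E'
# tilt + eye from wrist view: front face of tab (fixed in x |<13|)
from h import *
import sys
o=np.array([.5005,-.1133]);u=np.array([.254,.967]);x=np.array([.967,-.254])
w=camera("wrist");P=wcloud(w)
L=np.stack([(P[...,:2]-o)@x,(P[...,:2]-o)@u,P[...,2]],-1)*1000;np.save("fitL.npy",L)
g=env.get_state()["position"];gy=(g[:2]-o)@u*1000;gz=g[2]*1000
print("tcp",((g[:2]-o)@x*1000).round(1),gy.round(1),gz.round(1))
m=(abs(L[...,0])<13)&(L[...,2]>gz+22)&(L[...,2]<gz+75)&(abs(L[...,1]-gy)<45)
A=L[m]
for z in range(int(gz)+20,int(gz)+76,5):
    q=A[(A[:,2]>z)&(A[:,2]<z+5)]
    if len(q)>4: print(z+2.5,len(q),np.percentile(q[:,1],[5,50,95]).round(1))
E
python3 fit.py
```

```text
time_s: 13.85
position: [0.5154, -0.0477, 0.116]
tcp_rot: [-0.001, 0.79, 0.613, -0.0]
ft_force: [-0.3, 0.7, -2.7]
width: 0.0286
gripper_force: 88.8
tcp -2.2 67.2 116.1
138.5 173 [34.5 53.1 57.5]
143.5 16 [35.4 36.9 38.4]
148.5 44 [39.8 65.5 77.2]
153.5 84 [44.2 62.7 77.9]
158.5 70 [47.8 66.  78.4]
163.5 76 [52.1 68.1 78.5]
168.5 74 [56.1 69.4 78.3]
173.5 92 [58.3 63.6 78.2]
178.5 784 [65.  73.4 75. ]
183.5 664 [62.8 70.4 75.7]
```

```bash
python3 -m creep '[[-1,0,0,0.002,0],[-1,-0.0015,-0.0058,0,0],[-1,-0.0015,-0.0058,0,0],[-1,-0.0015,-0.0058,0,0],[-1,-0.0015,-0.0058,0,0],[-1,-0.0015,-0.0058,0,0],[-1,-0.0015,-0.0058,0,0],[-1,0,0,0,0],[-1,0,0,0,0],[-1,0,0,0,0]]'
python3 fit.py
python3 - <<'E'
import numpy as np
L=np.load("fitL.npy")
for z in range(118,158,5):
    m=(abs(L[...,0])<6)&(L[...,1]<-5)&(L[...,1]>-50)&(L[...,2]>z)&(L[...,2]<z+5)
    if m.sum()>2:print("lip",z+2.5,m.sum(),np.percentile(L[m][:,1],[5,50,95]).round(1),np.percentile(L[m][:,0],[5,50,95]).round(1))
E
```

```text
time_s: 14.9
position: [0.5068, -0.0826, 0.1187]
tcp_rot: [-0.0, 0.79, 0.613, 0.0]
ft_force: [0.9, -0.3, -2.9]
width: 0.0284
gripper_force: 88.8
tcp -1.7 31.4 118.7
140.5 7 [-3.6 -2.7 -2.2]
145.5 17 [-0.6  0.4  2.1]
150.5 40 [ 3.9  6.2 37.7]
155.5 76 [ 8.3 25.  41.5]
160.5 67 [11.4 27.9 41.6]
165.5 69 [16.1 30.  42.3]
170.5 66 [19.5 22.9 42.3]
175.5 67 [21.8 26.6 42.1]
180.5 623 [28.  37.8 39.2]
185.5 797 [31.5 34.9 37.8]
lip 120.5 9 [-21.6 -21.4 -20.4] [-5.9 -4.6  5.7]
lip 125.5 23 [-23.1 -19.3 -14.2] [-3.8  3.   3.2]
lip 130.5 171 [-22.9 -18.2 -12.4] [-3.8 -0.7  2.5]
lip 135.5 77 [-24.4 -22.  -20.8] [-4.4 -0.7  3. ]
lip 140.5 82 [-25.3 -23.1 -21.8] [-4.3 -0.7  2.9]
lip 145.5 84 [-26.1 -23.6 -22.5] [-4.3 -0.7  2.7]
lip 150.5 95 [-27.  -24.7 -23.2] [-4.2 -0.2  3. ]
lip 155.5 91 [-29.1 -26.7 -24.6] [-3.6 -0.7  2.2]
```

```bash
python3 -m creep '[[-1,-0.001,-0.0037,0.0007,0],[-1,-0.001,-0.0037,0.0009,0],[-1,-0.001,-0.0037,0.0014,0],[-1,0,0,0,0],[-1,-0.0002,-0.0007,0.0039,0],[-1,-0.0002,-0.0007,0.0039,0],[-1,0,0,0,0],[-1,0,0,0,0],[-1,0,0,0,0],[-1,0,0,0,0]]'
python3 fit.py
python3 - <<'E'
import numpy as np
L=np.load("fitL.npy")
for z in range(118,158,5):
    m=(abs(L[...,0])<6)&(L[...,1]<-5)&(L[...,1]>-50)&(L[...,2]>z)&(L[...,2]<z+5)
    if m.sum()>2:print("lip",z+2.5,m.sum(),np.percentile(L[m][:,1],[5,50,95]).round(1),np.percentile(L[m][:,0],[5,50,95]).round(1))
E
```

```text
time_s: 15.95
position: [0.5033, -0.0951, 0.1293]
tcp_rot: [-0.0, 0.79, 0.613, -0.0]
ft_force: [-0.0, 0.1, -1.5]
width: 0.0289
gripper_force: 88.8
tcp -1.9 18.3 129.3
151.5 57 [-26.4 -24.8 -15.8]
156.5 46 [-26.6 -24.8 -11.1]
161.5 42 [-9.1 14.1 25.2]
166.5 73 [-4.9 12.8 28.8]
171.5 76 [-1.4 16.2 29.2]
176.5 68 [ 3.2 15.8 29.2]
181.5 75 [ 6.6 10.5 29.3]
186.5 81 [ 9.2 14.2 29.3]
191.5 722 [15.4 24.6 26. ]
196.5 694 [16.8 21.6 25.2]
lip 125.5 22 [-14.7  -9.6  -5.9] [-4.2 -4.2  2.7]
lip 130.5 132 [-33.7  -9.8  -5.6] [-3.6 -0.5  2.7]
lip 140.5 16 [-25.6 -23.9 -23.3] [-4.1 -2.5  2.7]
lip 145.5 80 [-26.3 -24.  -22.8] [-4.  -0.4  3.2]
lip 150.5 87 [-27.5 -24.6 -22.9] [-3.9 -0.4  3.2]
lip 155.5 98 [-29.9 -26.6 -24.4] [-3.3 -0.5  2. ]
```

```bash
python3 -m creep '[[-1,-0.0003,-0.001,0.001,0],[-1,-0.0002,-0.0009,0.005,0],[-1,-0.0002,-0.0009,0.005,0],[-1,-0.0002,-0.0009,0.005,0],[-1,-0.0002,-0.0009,0.005,0],[-1,0,0,0,0],[-1,0,0,0,0],[-1,0,0,0,0],[-1,0,0,0,0],[-1,0,0,0,0]]'
python3 fit.py
```

```text
time_s: 17.0
position: [0.5022, -0.0997, 0.1502]
tcp_rot: [-0.0, 0.79, 0.613, -0.0]
ft_force: [-0.2, -0.1, -2.8]
width: 0.0284
gripper_force: 88.8
tcp -1.8 13.5 150.3
172.5 7 [-21.3 -20.6 -19.1]
177.5 18 [-18.7 -17.4 -15.9]
182.5 44 [-13.9  10.4  20.3]
187.5 79 [-9.4  8.1 24.1]
192.5 70 [-6.2 11.  24.3]
197.5 69 [-1.7 14.  24.6]
202.5 71 [ 2.2  5.  24.6]
207.5 79 [ 4.2  9.2 24.3]
212.5 748 [10.9 19.8 21.3]
217.5 667 [11.5 16.9 20.4]
```

```bash
python3 -m creep '[[-1,-0.0002,-0.0009,0.005,0],[-1,-0.0002,-0.0009,0.005,0],[-1,-0.0002,-0.0009,0.005,0],[-1,-0.0002,-0.0009,0.005,0],[-1,0,0,0.01,0],[-1,0,0,0.02,0],[-1,0,0,0.02,0],[-1,0,0,0.02,0],[-1,0,0,0.02,0],[-1,0,0,0,0]]'
python3 -m creep '[[-1,0,0,0,0],[-1,0,0,0,0],[-1,0,0,0,0],[-1,0,0,0,0],[-1,0,0,0,0],[-1,0,0,0,0],[-1,0,0,0,0],[-1,0,0,0,0],[-1,0,0,0,0],[-1,0,0,0,0]]' 20
python3 fit.py
```

```text
time_s: 18.05
position: [0.5034, -0.104, 0.2651]
tcp_rot: [0.003, 0.79, 0.613, 0.002]
ft_force: [0.1, 0.4, -1.8]
width: 0.0286
gripper_force: 89.0
time_s: 19.05
position: [0.5015, -0.1034, 0.2606]
tcp_rot: [0.0, 0.79, 0.613, 0.0]
ft_force: [0.4, -0.9, -2.1]
width: 0.0286
gripper_force: 89.0
tcp -1.5 9.8 260.6
282.5 7 [-25.  -24.3 -23.8]
287.5 17 [-22.2 -20.5 -19.7]
292.5 38 [-17.9 -15.5  16.4]
297.5 77 [-13.3   3.   19.2]
302.5 65 [-9.8  7.6 20.6]
307.5 68 [-5.9  2.4 20.8]
312.5 71 [-1.8  1.4 20.8]
317.5 57 [ 0.1  4.8 19.7]
322.5 669 [ 6.5 16.3 17.6]
327.5 727 [10.4 13.4 16. ]
```

```bash
python3 -m creep '[[-0.7,0,0,0,0],[-0.7,0,0,0,0],[-0.6,0,0,0,0],[-0.6,0,0,0,0],[-0.5,0,0,0,0],[-0.5,0,0,0,0],[-0.5,0,0,0,0],[-0.5,0,0,0,0],[-0.5,0,0,0,0],[-0.5,0,0,0,0]]' 20
python3 fit.py | head -6
```

```text
time_s: 20.1
position: [0.5015, -0.1034, 0.2605]
tcp_rot: [0.0, 0.79, 0.613, 0.0]
ft_force: [0.9, 0.3, -2.2]
width: 0.0282
gripper_force: 89.0
tcp -1.5 9.8 260.5
282.5 9 [-25.  -24.1 -23.8]
287.5 18 [-22.3 -21.2 -19.9]
292.5 41 [-17.4   5.5  17. ]
297.5 82 [-13.2   3.8  20.2]
302.5 59 [-9.6  5.9 20.5]
```

```bash
python3 -m creep '[[-1,-0.0014,0.0156,0,0],[-1,-0.0029,0.0312,0,1],[-1,-0.0029,0.0312,0,1],[-1,-0.0029,0.0312,0,1],[-1,-0.0029,0.0312,0,1],[-1,-0.0028,0.0312,0,1],[-1,-0.0028,0.0312,0,1],[-1,-0.0028,0.0312,0,0.1],[-1,-0.0014,0.0156,-0.02,0],[-1,0,0,-0.03,0]]' 20
cat > fitd.py <<'E'
from h import *
from scipy.spatial.transform import Rotation as R
a=np.radians(81.4);o=np.array([.4785,.1445]);u=np.array([np.cos(a),np.sin(a)]);x=np.array([u[1],-u[0]])
s=env.get_state();w=camera("wrist");P=wcloud(w);np.savez("wd.npz",**w)
L=np.stack([(P[...,:2]-o)@x,(P[...,:2]-o)@u,P[...,2]],-1)*1000;np.save("fitL.npy",L)
g=s["position"];gx=(g[:2]-o)@x*1000;gy=(g[:2]-o)@u*1000;gz=g[2]*1000
m=R.from_quat(s["tcp_rot"],scalar_first=True).as_matrix()
print("t",s["time_s"],"tcp",gx.round(1),gy.round(1),gz.round(1),"toolyaw",np.degrees(np.arctan2(m[1,1],m[0,1])).round(2),"E est",(gy-41.7).round(1),(gz+5.9).round(1),"ft",s["ft_force"].round(1))
def prof(y0,y1,z0,z1,xw,name,st):
  for z in range(int(z0),int(z1),st):
    q=L[(abs(L[...,0]-gx)<xw)&(L[...,2]>z)&(L[...,2]<z+st)&(L[...,1]>y0)&(L[...,1]<y1)]
    if len(q)>3: print(name,z+st/2,len(q),np.percentile(q[:,1],[5,50,95]).round(1),"x",np.percentile(q[:,0],[5,50,95]).round(1))
if __name__=="__main__":
  prof(gy-50,gy+20,gz+20,gz+75,13,"tab",6)
  for y in range(-10,125,12):
    q=L[(abs(L[...,0])<15)&(L[...,1]>y)&(L[...,1]<y+12)&(L[...,2]>150)&(L[...,2]<178)]
    if len(q)>3: print("bar y",y+6,len(q),"x",np.percentile(q[:,0],[5,50,95]).round(1),"z",np.percentile(q[:,2],[5,50,90]).round(1),"ymin",q[:,1].min().round(1))
E
python3 fitd.py
```

```text
time_s: 21.15
position: [0.4796, 0.1493, 0.2127]
tcp_rot: [0.001, 0.756, 0.655, 0.003]
ft_force: [0.6, 0.1, -2.1]
width: 0.0285
gripper_force: 88.9
t 21.15 tcp 0.4 4.9 212.7 toolyaw -8.14 E est -36.8 218.6 ft [ 0.6  0.1 -2.1]
tab 235.0 17 [-31.2 -30.2 -27.1] x [-9.6  8.7 12.7]
tab 241.0 23 [-26.8 -25.4 -22.4] x [-11.6  -4.9   5.3]
tab 247.0 37 [-21.9 -18.3 -17.2] x [-11.1  -2.1  12.2]
tab 253.0 35 [-17.5 -14.6 -12.7] x [-5.1  2.9 10.4]
tab 259.0 38 [-11.9  -9.4  -7.7] x [-10.5  -2.3  11.6]
tab 265.0 39 [-7.3 -5.4 -3.7] x [-11.3  -3.4  11.8]
tab 271.0 105 [-1.2 11.3 12.1] x [-11.3   0.9  11.9]
tab 277.0 1227 [ 6.1  9.7 12.2] x [-11.2   0.5  12.1]
bar y 8 163 x [-4.9 -1.4  2.1] z [167.2 168.9 170. ] ymin 2.1
bar y 20 183 x [-5.  -1.5  2. ] z [167.1 168.9 170. ] ymin 14.2
bar y 32 190 x [-5.  -1.5  1.9] z [167.  168.9 169.9] ymin 26.1
bar y 44 191 x [-4.3 -0.9  2.5] z [166.3 168.8 170. ] ymin 38.0
bar y 56 198 x [-4.4 -1.   2.4] z [166.7 168.8 169.9] ymin 50.1
bar y 68 198 x [-4.4 -1.1  2.2] z [166.8 168.8 169.9] ymin 62.2
bar y 80 197 x [-4.5 -1.2  2.1] z [166.7 168.8 169.9] ymin 74.4
bar y 92 206 x [-4.6 -1.3  2.5] z [166.7 168.8 169.9] ymin 86.6
bar y 104 210 x [-4.7 -1.3  2.6] z [166.4 168.7 169.8] ymin 98.0
bar y 116 249 x [-4.8 -0.9  2.5] z [166.3 168.9 173.7] ymin 110.0
bar y 128 455 x [-11.    1.   12.8] z [162.7 176.9 177.8] ymin 122.0
```

```bash
python3 -m creep '[[-1,-0.001,0,-0.02,-0.4],[-1,0,0,-0.02,0],[-1,0,0,-0.0127,0],[-1,0,0,0,0],[-1,0.0012,0.0079,0,0],[-1,0.0012,0.0079,0,0],[-1,0,0,0,0],[-1,0,0,0,0],[-1,0,0,0,0],[-1,0,0,0,0]]' 20
python3 fitd.py | egrep 't |tab|bar y (8|20)'
python3 - <<'E'
from h import *
s=camera("side");w=dict(np.load("wd.npz"))
cv2.imwrite("pics/d1.png",np.hstack([cv2.resize(s["pixels"][150:290,250:350],(428,600),interpolation=cv2.INTER_CUBIC),cv2.resize(w["pixels"][150:350,210:330],(360,600),interpolation=cv2.INTER_CUBIC)]))
E
```

```text
time_s: 22.2
position: [0.4802, 0.1619, 0.158]
tcp_rot: [0.0, 0.759, 0.651, 0.0]
ft_force: [-0.3, -0.8, -3.0]
width: 0.0289
gripper_force: 88.9
t 22.2 tcp -0.9 17.4 158.0 toolyaw -8.75 E est -24.3 163.9 ft [-0.3 -0.8 -3. ]
tab 180.0 17 [-18.6 -17.5 -14.9] x [-13.5   7.7  11.6]
tab 186.0 22 [-14.4 -12.4 -10. ] x [-11.6  -6.2   4.3]
tab 192.0 31 [-9.6 -5.9 -4.8] x [-12.7  -2.5  10.9]
tab 198.0 37 [-5.  -2.7 -1. ] x [-5.8  0.5  8.5]
tab 204.0 36 [-0.1  2.7  4.8] x [-12.3  -4.5  10.1]
tab 210.0 43 [5.3 7.1 9.5] x [-12.3  -3.6  10.5]
tab 216.0 82 [11.1 14.4 24.9] x [-12.7   1.8  10.9]
tab 222.0 1251 [18.7 22.4 25. ] x [-12.6  -0.9  10.7]
tab 228.0 7 [20.2 21.5 21.8] x [-8.6  0.2  9.9]
bar y 8 219 x [-4.3 -0.9  2.5] z [166.8 168.7 169.9] ymin 2.1
bar y 20 266 x [-4.7 -0.9  2.4] z [166.6 168.9 170. ] ymin 14.0
bar y 80 350 x [-4.8 -1.3  2.2] z [166.7 168.8 169.9] ymin 74.0
```

View pics/d1.png

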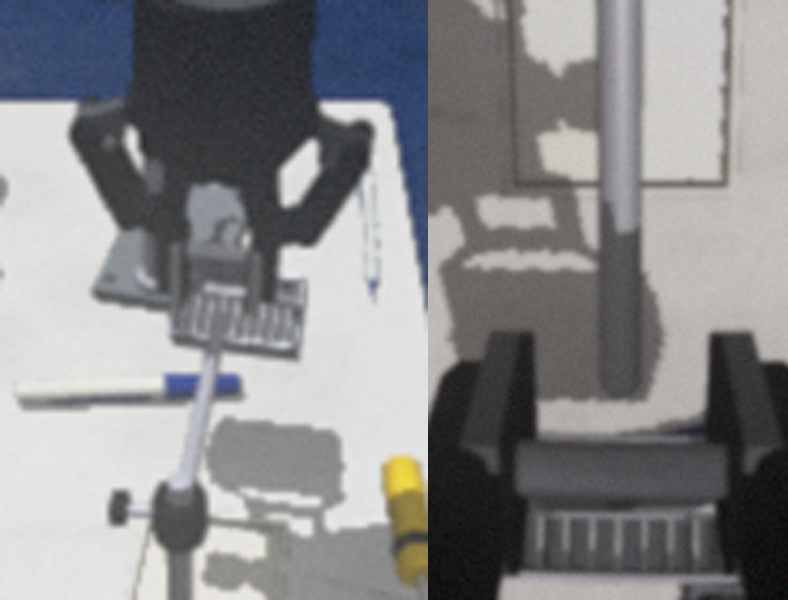

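```bash
python3 -m creep '[[-1,0,0,0.001,0],[-1,0.0006,0.0039,0,0],[-1,0.0006,0.0039,0,0],[-1,0.0006,0.0039,0,0],[-1,0.0006,0.0039,0,0],[-1,0.0006,0.0039,0,0],[-1,0.0006,0.0039,0,0],[-1,0.0006,0.0039,0,0],[-1,0,0,0,0],[-1,0,0,0,0]]' 20
python3 fitd.py | egrep 't |tab|bar y (8|20)'
```

```text
time_s: 23.3
position: [0.4843, 0.1893, 0.1588]
tcp_rot: [0.0, 0.759, 0.651, -0.0]
ft_force: [0.1, 0.1, -2.2]
width: 0.0285
gripper_force: 88.9
t 23.3 tcp -1.0 45.2 158.8 toolyaw -8.73 E est 3.5 164.7 ft [ 0.1  0.1 -2.2]
tab 181.0 15 [ 8.7 10.2 13. ] x [-11.4   7.6  11.2]
tab 187.0 21 [13.8 14.5 17.8] x [-12.7  -7.1   2.8]
tab 193.0 35 [18.5 21.3 22.9] x [-12.6   0.1  10.8]
tab 199.0 40 [22.8 25.4 27.5] x [-6.4  0.8  9.4]
tab 205.0 34 [28.7 30.9 32.6] x [-12.   -4.5   5.7]
tab 211.0 42 [33.  34.9 37.3] x [-12.8  -3.9  10.5]
tab 217.0 101 [39.3 51.7 52.6] x [-12.8  -0.5  10.7]
tab 223.0 1230 [46.6 50.2 52.7] x [-12.6  -1.   10.7]
tab 229.0 5 [47.4 48.3 49.9] x [-10.1  -0.6   6.3]
bar y 20 119 x [-4.5 -1.   2.6] z [166.3 168.8 169.8] ymin 18.5
bar y 80 335 x [-5.  -1.4  2.3] z [166.9 168.8 169.9] ymin 74.0
```

```bash
python3 -m creep '[[-1,0.0006,0.0039,0,0],[-1,0.0009,0.006,0,0],[-1,0.0009,0.006,0,0],[-1,0.0009,0.006,0,0],[-1,0.0009,0.006,0,0],[-1,0.0009,0.006,0,0],[-1,0.0009,0.006,0,0],[-1,0.0009,0.006,0,0],[-1,0,0,0,0],[-1,0,0,0,0]]' 20
python3 fitd.py | egrep 't |tab|bar'
python3 - <<'E'
from h import *
s=camera("side");w=dict(np.load("wd.npz"))
cv2.imwrite("pics/d2.png",np.hstack([cv2.resize(s["pixels"][150:290,250:350],(428,600),interpolation=cv2.INTER_CUBIC),cv2.resize(w["pixels"][150:350,210:330],(360,600),interpolation=cv2.INTER_CUBIC)]))
E
```

```text
time_s: 24.35
position: [0.4912, 0.2353, 0.1588]
tcp_rot: [0.0, 0.759, 0.651, -0.0]
ft_force: [-0.4, 0.7, -2.1]
width: 0.0286
gripper_force: 88.8
t 24.35 tcp -1.0 91.7 158.8 toolyaw -8.72 E est 50.0 164.7 ft [-0.4  0.7 -2.1]
tab 181.0 17 [55.6 56.8 59.9] x [-12.9   7.   11. ]
tab 187.0 18 [60.1 61.5 64.3] x [-11.7  -6.3   2.8]
tab 193.0 34 [64.9 68.2 69.6] x [-12.6   0.5  10.7]
tab 199.0 40 [69.5 72.1 73.9] x [-6.3  0.7 10.3]
tab 205.0 36 [75.3 77.2 79. ] x [-12.5  -4.6   3.6]
tab 211.0 40 [79.4 81.7 83.1] x [-12.9  -4.8  10.4]
tab 217.0 98 [85.3 93.2 99.1] x [-13.1   1.1  10.7]
tab 223.0 1241 [93.  96.6 99.2] x [-12.6  -1.   10.6]
bar y 8 109 x [-4.5 -1.1  2.3] z [167.2 169.  169.8] ymin 3.6
bar y 20 140 x [-4.4 -1.1  2.2] z [167.2 169.  169.9] ymin 14.0
bar y 32 161 x [-4.3 -1.1  2.8] z [166.5 168.9 169.7] ymin 26.0
bar y 44 207 x [-11.6  -1.1   9.3] z [158.  168.5 170.1] ymin 38.0
bar y 68 151 x [-4.5 -1.   2.5] z [166.6 168.7 169.8] ymin 65.2
bar y 80 234 x [-4.4 -1.   2.4] z [166.9 168.9 169.9] ymin 74.1
bar y 92 254 x [-4.3 -1.   2.4] z [166.8 169.  169.9] ymin 86.1
bar y 104 295 x [-4.8 -1.5  2.3] z [166.7 168.8 169.9] ymin 98.0
bar y 116 249 x [-5.2 -1.5  2.3] z [166.6 168.9 170.1] ymin 110.1
bar y 128 438 x [-11.2   2.1  13.1] z [167.9 177.1 177.8] ymin 122.0
```

View pics/d2.png

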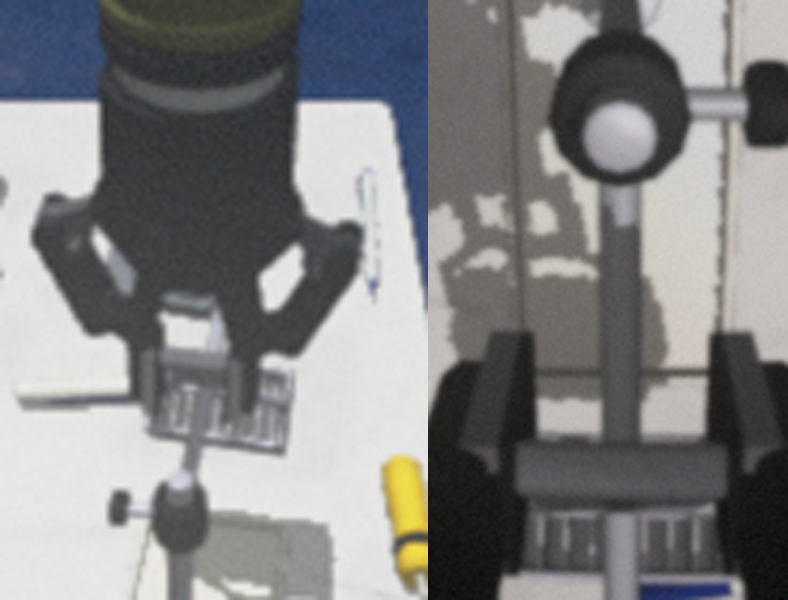

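```bash
python3 -m creep '[[-1,0,0,-0.001,0],[-1,0,0,-0.001,0],[-1,0,0,-0.001,0],[-1,0,0,0,0],[-0.33,0,0,0,0],[-0.33,0,0,0,0],[-0.325,0,0,0,0],[-0.325,0,0,0,0],[-0.32,0,0,0,0],[-0.32,0,0,0,0]]' 20
python3 fitd.py | egrep 't |tab'
```

```text
time_s: 25.45
position: [0.4912, 0.2352, 0.1558]
tcp_rot: [0.0, 0.759, 0.651, 0.0]
ft_force: [-0.1, -0.4, -2.1]
width: 0.0293
gripper_force: 46.0
t 25.45 tcp -1.0 91.6 155.8 toolyaw -8.74 E est 49.9 161.7 ft [-0.1 -0.4 -2.1]
tab 178.0 22 [55.6 57.5 58.6] x [ 0.8  6.1 11.4]
tab 184.0 18 [60.7 62.3 63.4] x [-13.3  -8.9  -4.7]
tab 190.0 24 [65.  66.8 68.8] x [-3.1  5.6 10.9]
tab 196.0 44 [69.2 71.  73.8] x [-12.1  -2.8   4.8]
tab 202.0 40 [74.4 76.9 79. ] x [-12.6  -4.   10.7]
tab 208.0 45 [79.5 81.9 83.8] x [-12.6   1.8  10.7]
tab 214.0 80 [84.5 88.8 98.8] x [-13.2   1.5   9.7]
tab 220.0 1247 [93.  96.6 99.1] x [-12.6  -1.   10.7]
```

```bash
python3 -m creep '[[-0.32,0,0,-0.001,0],[-0.317,0,0,0,0],[-0.317,0,0,0,0],[-0.315,0,0,0,0],[-0.315,0,0,0,0],[-0.314,0,0,0,0],[-0.314,0,0,0,0],[-0.313,0,0,0,0],[-0.313,0,0,0,0],[-0.313,0,0,0,0]]' 20
python3 fitd.py | egrep 't |tab'
```

```text
time_s: 26.5
position: [0.4913, 0.2352, 0.1549]
tcp_rot: [0.0, 0.759, 0.651, 0.0]
ft_force: [0.9, -0.2, -1.6]
width: 0.0294
gripper_force: 31.8
t 26.5 tcp -0.9 91.6 154.9 toolyaw -8.74 E est 49.9 160.8 ft [ 0.9 -0.2 -1.6]
tab 177.0 22 [55.7 57.6 58.9] x [-3.2  2.2  8. ]
tab 183.0 22 [59.  62.5 63.9] x [-13.   -7.7  11.3]
tab 189.0 25 [64.6 67.4 68.5] x [-4.6  5.3 10.8]
tab 195.0 41 [69.5 71.4 73.9] x [-12.7  -3.5   2. ]
tab 201.0 39 [74.4 76.6 78.7] x [-13.   -2.4  10.6]
tab 207.0 48 [79.6 81.5 83.9] x [-12.5   1.1  10.6]
tab 213.0 75 [84.8 88.4 98.8] x [-12.5   2.3   9.9]
tab 219.0 1244 [93.  96.6 99.1] x [-12.6  -0.9  10.7]
tab 225.0 12 [94.1 94.8 95.1] x [-12.   -1.3   7.2]
```

```bash
python3 -m creep '[[-0.312,0,0,0,0],[-0.31,0,0,0,0],[-0.309,0,0,0,0],[-0.308,0,0,0,0],[-0.307,0,0,0,0],[-0.306,0,0,0,0],[-0.306,0,0,0,0],[-0.306,0,0,0,0],[-0.306,0,0,0,0],[-0.306,0,0,0,0]]' 20
python3 fitd.py | egrep 't |tab'
```

```text
time_s: 27.55
position: [0.4912, 0.2352, 0.1548]
tcp_rot: [-0.0, 0.759, 0.651, -0.0]
ft_force: [-0.2, -0.2, -1.8]
width: 0.03
gripper_force: 17.5
t 27.55 tcp -1.0 91.6 154.8 toolyaw -8.74 E est 49.9 160.7 ft [-0.2 -0.2 -1.8]
tab 177.0 22 [56.  57.6 58.9] x [-0.4  5.  10.2]
tab 183.0 19 [59.7 62.7 63.9] x [-13.1  -8.6  11.3]
tab 189.0 23 [64.9 67.1 68.7] x [-3.1  5.8 10.9]
tab 195.0 42 [69.4 71.7 73.7] x [-12.7  -3.3   1.9]
tab 201.0 37 [74.5 77.3 78.9] x [-12.6  -4.3  10.6]
tab 207.0 38 [79.7 81.5 83.6] x [-12.7   3.4  10.7]
tab 213.0 74 [84.5 88.  98.8] x [-11.7  -0.1   8. ]
tab 219.0 1252 [92.9 96.5 99. ] x [-12.6  -1.   10.7]
tab 225.0 10 [94.1 94.8 95.7] x [-8.1  6.   9.5]
```

```bash
python3 -m creep '[[-0.305,0,0,0,0],[-0.3045,0,0,0,0],[-0.304,0,0,0,0],[-0.3035,0,0,0,0],[-0.303,0,0,0,0],[-0.3025,0,0,0,0],[-0.302,0,0,0,0],[-0.3015,0,0,0,0],[-0.301,0,0,0,0],[-0.301,0,0,0,0]]' 20
python3 fitd.py | egrep 't |tab'
```

```text
time_s: 28.6
position: [0.4912, 0.2351, 0.1548]
tcp_rot: [0.0, 0.759, 0.651, -0.0]
ft_force: [0.2, -0.5, -0.8]
width: 0.0299
gripper_force: 7.5
t 28.6 tcp -1.0 91.5 154.8 toolyaw -8.74 E est 49.8 160.7 ft [ 0.2 -0.5 -0.8]
tab 177.0 20 [55.6 57.5 59.4] x [-10.9  -5.9   3.6]
tab 183.0 16 [59.8 60.2 62. ] x [ 2.6  7.6 11.2]
tab 189.0 27 [66.7 67.9 68.9] x [-12.9  -6.7  -0.1]
tab 195.0 29 [70.  71.2 72.5] x [-2.1  4.6 10.8]
tab 201.0 23 [76.3 77.3 78.2] x [-13.1  -8.2  -3.4]
tab 207.0 27 [79.4 80.5 83.5] x [-12.    5.9  11.1]
tab 213.0 75 [84.7 88.1 98.7] x [-11.3  -3.4   6.3]
tab 219.0 1246 [92.9 96.4 98.9] x [-12.6  -1.   10.7]
tab 225.0 9 [94.2 94.6 97.2] x [-9.3  3.8  8.4]
```

```bash
python3 -m creep '[[-0.3005,0,0,0,0],[-0.3,0,0,0,0],[-0.3,0,0,0,0],[-0.2995,0,0,0,0],[-0.2995,0,0,0,0],[-0.299,0,0,0,0],[-0.299,0,0,0,0],[-0.2985,0,0,0,0],[-0.2985,0,0,0,0],[-0.2985,0,0,0,0]]' 20
python3 fitd.py | egrep 't |tab'
```

```text
time_s: 29.65
position: [0.4912, 0.2352, 0.1549]
tcp_rot: [0.0, 0.759, 0.651, 0.0]
ft_force: [-0.8, -1.0, -0.1]
width: 0.0303
gripper_force: 3.0
t 29.65 tcp -1.0 91.6 154.9 toolyaw -8.74 E est 49.9 160.8 ft [-0.8 -1.  -0.1]
tab 183.0 8 [63.4 64.  64.8] x [-13.3 -11.5  -8.2]
tab 189.0 25 [65.2 67.8 69.3] x [-8.9  2.2  8.2]
tab 195.0 15 [69.4 69.9 71. ] x [-2.6  0.6 10.9]
tab 201.0 24 [75.9 77.  78.9] x [-12.9  -7.9   2.6]
tab 207.0 19 [79.5 80.2 81.3] x [ 3.1  7.4 10.9]
tab 213.0 57 [85.4 87.5 98.2] x [-12.7  -4.4   7.1]
tab 219.0 1224 [92.8 96.4 98.8] x [-12.7  -0.9  10.7]
tab 225.0 23 [93.7 94.6 95.6] x [-9.3  0.6  9.3]
```

```bash
python3 -m creep '[[-0.303,0,0,0,0],[-0.303,0,0,0.0015,0],[-0.303,0,0,0.0015,0],[-0.302,0,0,0,0],[-0.301,0,0,0,0],[-0.3005,0,0,0,0],[-0.3,0,0,0,0],[-0.2995,0,0,0,0],[-0.299,0,0,0,0],[-0.299,0,0,0,0]]' 20
python3 fitd.py | egrep 't |tab'
```

```text
time_s: 30.7
position: [0.4914, 0.2352, 0.1581]
tcp_rot: [0.0, 0.759, 0.651, 0.0]
ft_force: [-0.8, -0.1, 3.0]
width: 0.0301
gripper_force: 3.4
t 30.7 tcp -0.8 91.6 158.1 toolyaw -8.74 E est 49.9 164.0 ft [-0.8 -0.1  3. ]
tab 181.0 38 [72.2 72.8 73.2] x [-12.5  -0.9  10.8]
tab 187.0 17 [78.3 79.  79.3] x [-4.8  0.7 11.6]
tab 193.0 43 [79.4 79.8 80.2] x [-12.4  -2.4   8.8]
tab 199.0 54 [84.8 85.5 86. ] x [-12.4  -0.6  10.7]
tab 211.0 50 [90.1 90.7 93. ] x [-12.7  -1.1  11. ]
tab 217.0 86 [94.3 95.1 96.9] x [-12.1  -1.1  10. ]
tab 223.0 1211 [91.4 95.  97.4] x [-12.6  -0.9  10.8]
tab 229.0 4 [92.3 93.  93.7] x [-10.8  -7.8   7.7]
```

```bash
python3 -m creep '[[-0.3,0,0,0.002,0],[-0.3,0,0,0.002,0],[-0.3,0,0,0.002,0],[-0.3,0,0,0.002,0],[-0.2995,0,0,0.001,0],[-0.299,0,0,0.001,0],[-0.299,0,0,0,0],[-0.299,0,0,0,0],[-0.299,0,0,0,0],[-0.299,0,0,0,0]]' 20
python3 fitd.py | egrep 't |tab'
```

```text
time_s: 31.75
position: [0.4911, 0.2351, 0.1677]
tcp_rot: [-0.0, 0.759, 0.651, -0.0]
ft_force: [0.5, -0.1, -2.9]
width: 0.03
gripper_force: 2.7
t 31.75 tcp -1.1 91.5 167.7 toolyaw -8.74 E est 49.8 173.6 ft [ 0.5 -0.1 -2.9]
tab 190.0 223 [88.7 89.3 89.9] x [-12.6  -1.   10.5]
tab 196.0 320 [88.9 89.4 90. ] x [-12.7  -1.   10.5]
tab 202.0 340 [88.7 89.3 89.9] x [-12.8  -1.3  10.6]
tab 208.0 337 [88.6 89.2 89.8] x [-12.8  -1.   10.5]
tab 214.0 409 [88.8 89.4 89.9] x [-12.6  -1.   10.7]
tab 220.0 416 [88.7 89.3 89.9] x [-12.7  -1.   10.6]
tab 226.0 510 [88.6 89.3 90. ] x [-12.7  -0.8  10.7]
tab 232.0 1023 [82.7 87.  89.6] x [-12.8  -1.1  10.6]
```

```bash
python3 -m creep '[[-0.299,0,0,-0.001,0],[-0.299,0,0,-0.001,0],[-0.299,0,0,-0.001,0],[-0.299,0,0,-0.001,0],[-0.298,0,0,0,0],[-0.297,0,0,0,0],[-0.295,0,0,0,0],[-0.29,0,0,0,0],[-0.285,0,0,0,0],[-0.28,0,0,0,0]]' 20
python3 fitd.py | egrep 't |tab'
```

```text
time_s: 32.8
position: [0.4912, 0.235, 0.1634]
tcp_rot: [0.0, 0.759, 0.651, -0.0]
ft_force: [0.3, 1.1, -0.3]
width: 0.0308
gripper_force: 0.0
t 32.8 tcp -1.0 91.4 163.4 toolyaw -8.74 E est 49.7 169.3 ft [ 0.3  1.1 -0.3]
tab 186.0 244 [88.8 89.3 89.9] x [-13.   -1.5  10.6]
tab 192.0 304 [88.8 89.4 90. ] x [-12.5  -1.   10.7]
tab 198.0 346 [88.7 89.3 89.8] x [-12.6  -1.   10.6]
tab 204.0 335 [88.6 89.2 89.8] x [-12.7  -1.   10.5]
tab 210.0 414 [88.7 89.3 90. ] x [-12.6  -1.4  10.7]
tab 216.0 436 [88.6 89.2 89.8] x [-12.8  -1.   10.6]
tab 222.0 493 [88.5 89.2 90. ] x [-12.7  -1.   10.6]
tab 228.0 824 [82.6 88.9 89.8] x [-12.9  -1.   10.7]
tab 234.0 586 [82.8 85.9 88.9] x [-12.6  -1.   10.7]
```

```bash
python3 -m creep '[[-0.2,0,0,0,0],[-0.1,0,0,0,0],[0,0,0,0,0],[0.2,0,0,0,0],[0.4,0,0,0,0],[0.4,0,0,0.01,0],[0.4,0,0,0.02,0],[0.4,0,0,0.03,0],[0.4,0,0,0.04,0],[0.4,0,0,0.04,0]]'
python3 -m creep '[[0.4,0,0,0.03,0],[0.4,0,0,0.02,0],[0.4,0,0,0,0],[0.4,0,0,0,0],[0.4,0,0,0,0],[0.4,0,0,0,0],[0.4,0,0,0,0],[0.4,0,0,0,0],[0.4,0,0,0,0],[0.4,0,0,0,0]]'
python3 - <<'E'
from h import *
import time
a=np.radians(81.4);o=np.array([.4785,.1445]);u=np.array([np.cos(a),np.sin(a)]);x=np.array([u[1],-u[0]])
w=camera("wrist");P=wcloud(w)
L=np.stack([(P[...,:2]-o)@x,(P[...,:2]-o)@u,P[...,2]],-1)*1000
for z in range(180,245,10):
    q=L[(abs(L[...,0])<25)&(L[...,1]>40)&(L[...,1]<118)&(L[...,2]>z)&(L[...,2]<z+10)]
    if len(q)>3: print(z+5,len(q),"y",np.percentile(q[:,1],[5,50,95]).round(1),"x",np.percentile(q[:,0],[2,50,98]).round(1),q[:,2].max().round(1))
E
```

```text
time_s: 33.85
position: [0.4909, 0.2351, 0.3057]
tcp_rot: [0.0, 0.759, 0.651, -0.0]
ft_force: [0.9, 0.3, -0.1]
width: 0.0597
gripper_force: 0.0
time_s: 34.85
position: [0.4912, 0.2352, 0.3537]
tcp_rot: [-0.0, 0.759, 0.651, -0.0]
ft_force: [-0.6, 0.5, -0.0]
width: 0.06
gripper_force: 0.0
185 73 y [86.  89.3 89.7] x [-19.6  -1.9  16.2] 189.9
195 63 y [88.9 89.4 89.7] x [-14.5  -0.8  12.9] 199.2
205 64 y [88.8 89.3 89.7] x [-15.8  -1.8  12.5] 209.9
215 84 y [88.8 89.3 89.6] x [-15.1  -1.3  12.5] 219.9
225 104 y [83.7 89.1 89.6] x [-16.1  -1.8  13.4] 230.0
235 233 y [81.8 85.7 88.9] x [-15.   -0.9  12.4] 233.2
```

The wrist depth shows the basket upright: the tab face is vertical at y 89.3 over 40 mm of height. The tab is centred on the bar, about 85 mm in from the free end. It hasn't moved since release, and the gripper is well clear.

```bash
python3 -c "
from rig import env
print(env.finish_job())"
```

```text
the job is handed in; nothing more can be done
None
```

The basket came off the lipped hook and now hangs by the same eye on the drip-stand bar, about 85 mm in from the free end, upright and let go. I handed the job in at about 35 s; a first grasp closed above the tab and pressed on it at about 5 N, and nothing else was touched as far as I could tell.

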